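Count the red colonies of a spiral plate on a pressure-stage colony counter

TASK

Count the red colonies on the upside-down culture dish: starting at the one beside the black ink line, follow their spiral inwards and touch the dish over each in turn with the closed fingertips pointing straight down, pressing gently until the sprung stage gives, and let go fully before going to the next. Press nowhere else on the dish, never hard, and do not lift it or disturb the other things; finish with the fingers clear of everything.

Things in the scene. Friction and masses are not known exactly. Their poses are not given: they have to be found in the camera images.
- dish: closed culture dish, loose, about 50 g, upside down on the round stage, any yaw: flat clear top 88 mm across, 15 mm above its underside, cream agar showing; lower lid 92 mm across. Origin: centre of underside, z up. Five red colonies 10 mm across on a spiral, 20 mm apart; a black radial ink line 13 mm long at the rim, 15 mm from the first. Three white 5 mm colonies off the spiral are not counted
- colony1 (a point): centre of the first red colony of the spiral, the one beside the black ink line, on the flat top of the dish (83 mm above the bench while the stage is up); a touch counts when the middle of the closed fingertips, pointing straight down, is within 8 mm of it
- colony2 (a point): centre of the second red colony of the spiral, on the flat top of the dish (83 mm above the bench while the stage is up); a touch counts when the middle of the closed fingertips, pointing straight down, is within 8 mm of it
- colony3 (a point): centre of the third red colony of the spiral, on the flat top of the dish (83 mm above the bench while the stage is up); a touch counts when the middle of the closed fingertips, pointing straight down, is within 8 mm of it
- colony4 (a point): centre of the fourth red colony of the spiral, on the flat top of the dish (83 mm above the bench while the stage is up); a touch counts when the middle of the closed fingertips, pointing straight down, is within 8 mm of it
- colony5 (a point): centre of the fifth red colony of the spiral, the innermost, on the flat top of the dish (83 mm above the bench while the stage is up); a touch counts when the middle of the closed fingertips, pointing straight down, is within 8 mm of it
- stage (a joint): how far the stage is pressed down, m: 0 up, 0.006 at its bottom stop; counts from 0.0015. A preloaded spring (1.2 N per mm) lifts it: it starts to give at about 1.2 N on the dish, counts at about 3 N, meets its stop at about 8.5 N and rises by itself. A press of 2 to 5 mm is right; over 20 N is too hard
- stage_top (a point): centre of the top of the sprung stage, a lit white disc 120 mm across, 68 mm above the bench when up, on which the dish stands; three black lugs 6 mm high, 51 mm from its centre, keep the dish centred to 5 mm
- counter: colony counter, fixed: white housing, top 58 mm high; origin on the bench under the stage centre, x towards its console. Housing x -85 to 165, y -140 to 140 mm; console (x 105 to 165) 92 mm high. Magnifier swung aside at the rear left: ring 112 mm across centred at x 150, y 215 mm, 171 mm high, on a thin arm from x 140, y 115 mm, up to 183 mm high
- pen: marker pen, blue with a black cap, 130 mm long, 13 mm thick, loose in the tray on the housing along its right side (counter frame y = -111 mm); leave it there. Origin: middle of its underside
- rack: white test-tube rack 75 x 190 mm, 77 mm high, six tubes up to 121 mm high; bystander. Origin: centre of the underside
- dish_stack: stack of three culture dishes 92 mm across, 45 mm high, with white colonies only; bystander. Origin: centre of the underside
- flask: conical glass flask, 80 mm across, 115 mm high, red contents; bystander. Origin: centre of the underside
- bottle: clear bottle with blue cap and blue contents, 70 mm across, 126 mm high; bystander. Origin: centre of the underside
- jar: amber jar with black cap, 70 mm across, 125 mm high; bystander. Origin: centre of the underside
- mouse: grey computer mouse 105 x 60 mm, 34 mm high; bystander. Origin: centre of the underside

How it is judged:
On the way, in this order (a step that is already met when the one before it is completed fails the run):
1. the closed fingertips press the dish over the first red colony so that the stage goes down and counts it (1.5 mm or more, fingertips centred within 8 mm of it) (horizontal distance between the grasp point and colony1 below 0.008 m and value of joint stage above 0.0015 m and contact force between the fingers and dish above 0.5 N), for 0.05 s.
2. the touch is let go: the fingertips are off the dish and the stage has risen again (value of joint stage below 0.0008 m and contact force between the fingers and dish below 0.05 N), for 0.05 s.
3. the closed fingertips press the dish over the second red colony so that the stage goes down and counts it (1.5 mm or more, fingertips centred within 8 mm of it) (horizontal distance between the grasp point and colony2 below 0.008 m and value of joint stage above 0.0015 m and contact force between the fingers and dish above 0.5 N), for 0.05 s.
4. the touch is let go: the fingertips are off the dish and the stage has risen again (all of step 2), for 0.05 s.
5. the closed fingertips press the dish over the third red colony so that the stage goes down and counts it (1.5 mm or more, fingertips centred within 8 mm of it) (horizontal distance between the grasp point and colony3 below 0.008 m and value of joint stage above 0.0015 m and contact force between the fingers and dish above 0.5 N), for 0.05 s.
6. the touch is let go: the fingertips are off the dish and the stage has risen again (all of step 4), for 0.05 s.
7. the closed fingertips press the dish over the fourth red colony so that the stage goes down and counts it (1.5 mm or more, fingertips centred within 8 mm of it) (horizontal distance between the grasp point and colony4 below 0.008 m and value of joint stage above 0.0015 m and contact force between the fingers and dish above 0.5 N), for 0.05 s.
8. the touch is let go: the fingertips are off the dish and the stage has risen again (all of step 6), for 0.05 s.
9. the closed fingertips press the dish over the fifth red colony so that the stage goes down and counts it (1.5 mm or more, fingertips centred within 8 mm of it) (horizontal distance between the grasp point and colony5 below 0.008 m and value of joint stage above 0.0015 m and contact force between the fingers and dish above 0.5 N), for 0.05 s.
10. the touch is let go: the fingertips are off the dish and the stage has risen again (all of step 8), for 0.05 s.
At the end, for the whole second after the job is handed in: All five red colonies have been touched in order, and the dish lies at rest, flat on the risen stage (stage within 0.8 mm of its top position, dish within 1.5 mm of the disc, tilt under 0.05 rad, centre within 9 mm of the stage's centre) (value of joint stage below 0.0008 m and z of dish in the frame of stage_top below 0.0015 m and horizontal distance between dish and stage_top below 0.009 m and angle between dish's own z axis and vertical below 0.05 rad and linear speed of dish below 0.01 m/s).
It fails at once if the stage is pressed (over 1.5 mm) with the fingertips centred more than 10 mm from every red colony: a false count (value of joint stage above 0.0015 m and horizontal distance between the grasp point and colony1 above 0.01 m and horizontal distance between the grasp point and colony2 above 0.01 m and horizontal distance between the grasp point and colony3 above 0.01 m and horizontal distance between the grasp point and colony4 above 0.01 m and horizontal distance between the grasp point and colony5 above 0.01 m).
It fails at once if the dish is pressed hard (over 20 N) (contact force between the fingers and dish above 20 N).
It fails at once if the dish is lifted off the stage or tipped (z of dish in the frame of stage_top above 0.004 m or angle between dish's own z axis and vertical above 0.12 rad).
It fails at once if another thing on the bench is moved more than 20 mm (distance of any of pen, rack, dish_stack, flask, bottle, jar, mouse from where it was at the start of the episode above 0.02 m).
It also fails if it takes over 45 s, if anything falls off the work surface, if the arm or the gripper's body presses on something with over 40 N, if the wrist force passes 120 N, or if a joint passes its speed limit or range.

ROBOT

A 6-joint arm with a two-finger parallel gripper is mounted at the origin on the work surface. World frame = base frame: x ahead of the robot, y to its left, z up, the work surface at z = 0. Lengths are in m, angles in rad, forces in N, time in s.
With the tool pointing down it reaches from about 0.35 to 0.85 m from the base axis. Payload 8.1 kg.
Tool frame: the origin (TCP) lies on the mounting face of the last link; the fingertips stand 173 mm ahead of it and the grasp point (between the pads) lies 155 mm ahead of it; y points along the fingers, x is the direction in which the jaws open and shut, and the axes are right-handed (so a half turn about y gives the same grasp; the last joint's range is limited). The gripper opens to 85 mm and grips with 20 to 120 N. Pads are 22 mm wide; open, the fingers measure 114 mm over their backs; the gripper's body (76 mm by 85 mm) begins 54 mm behind the grasp point. The pads swing forward as they close: fully open they stand 13 mm farther back than shut.
Start: joints at [-1.293, 0.13, 1.488, -0, 1.523, -0.085], TCP at [0.213, -0.561, 0.405] pointing down, gripper open.
Joint ranges: [-2.96, 2.96], [-0.89, 2.26], [0.02, 2.5], [-1.34, 4.48], [0, 2.73], [-2.66, 2.66]. Speed limits (rad/s): [2.39, 2.39, 2.79, 3.14, 3.14, 3.14].

INTERFACE

Orientations are given as a unit quaternion [w, x, y, z].
In Python, from bench import ctrl gives the robot as it stands. The module is installed in compiled form; this text tells all that it offers.
- The arm moves only by the tool jog_arm, never from a script. Its argument "motion" is a list of rows, each an object with "translation": the shift along the world's x, y, z in m, a list of three; "spin": the turn about the world's z in degrees. A call has 1 to 10 rows; each row is the pose to reach, as a shift and turn from the pose commanded when the call began; what a row does not reach only later rows make up. A row lasts 1/12 s, in which the tool goes at most 41.7 mm and 7.16 degrees, less where a joint would pass 70% of its speed; a pose out of reach is approached as far as the arm can. A call with a gripper value outside its range is refused whole. "jaw" is the closure in counts, from 0 (fully open) to 255 (shut), set as the call begins (left out, the last holds). The fingers move at their own pace and stop on an object; "squeeze" is the grip in N (left out, the last holds). Time passes only in rows, so rows that repeat a pose let the fingers close. It gives the time, the measured TCP pose, the force and the opening at its end, in the units of the state.
- ctrl.get_state(): the state, without advancing time (a new reading comes with each control period).
- ctrl.capture(name): name is "scene" or "side" or "wrist"; returns a dict with "image" (480x640x3 uint8, blue, green, red), "fx", "fy", "cx", "cy" (pixels), "D" ([k1, k2, p1, p2, k3] as OpenCV has them; the pictures are not rectified), "view" (4x4, takes a point from world to camera coordinates). Camera axes: x right, y down, z forward; pixel columns grow to the right and rows downward; lengths in m; the calibration is good to about 2 mm. A picture is of the moment at which its call begins. There is no depth.
- ctrl.hand_in(): hands the job in, once; it reports no verdict.
The state is a dict: "time_s": time; "joint_positions": joint angles; "qvel": joint speeds; "tau": joint torques, N m; "eef_pos": TCP position; "tcp_rot": TCP orientation; "wrist_force": force on the tool from outside, world axes, zero at the start; "moment": the same for the moment, N m; "finger_gap": finger opening in m.
Only numpy, scipy, OpenCV 4.12 (cv2) and the standard library are available. Lean on these libraries where they do the work, as an engineer would, in place of code of your own. Each camera call takes 0.05 s, during which the arm holds its last target. There are 200 camera calls.

## Working session

There is one attempt and no reset: what is moved stays moved. The work goes in short steps, Python scripts to look and compute and a tool call to move; the robot and the scene stay as the last step left them, time stands still between calls to the robot, and variables do not carry over. Pictures are saved under pics/ and viewed, about 8 in all and at most 12, crops included, and the job is handed in when it is done.

Besides the shell and the picture viewer there is one more tool, called after ">>>" as name(argument=value, ...) on one line, values as JSON. jog_arm: Moves the arm, as the interface text tells. Its arguments: {"type":"object","properties":{"motion":{"type":"array","items":{"type":"object","properties":{"translation":{"type":"array","items":{"type":"number"}},"spin":{"type":"number"}}}},"jaw":{"type":"number"},"squeeze":{"type":"number"}},"required":["motion"]}

```bash
mkdir -p pics; cat > h.py <<'E'
import numpy as np, cv2
from bench import ctrl
def K(c): return np.array([[c['fx'],0,c['cx']],[0,c['fy'],c['cy']],[0,0,1.]])
def ray(c,px,z):
    u=cv2.undistortPoints(np.array(px,float).reshape(-1,1,2),K(c),np.array(c['D'],float)).reshape(-1,2)
    V=np.array(c['view']);R=V[:3,:3];o=-R.T@V[:3,3]
    d=np.c_[u,np.ones(len(u))]@R
    return o+d*((z-o[2])/d[:,2])[:,None]
def proj(c,P):
    V=np.array(c['view']);r=cv2.Rodrigues(V[:3,:3])[0]
    return cv2.projectPoints(np.array(P,float).reshape(-1,1,3),r,V[:3,3],K(c),np.array(c['D'],float))[0].reshape(-1,2)
E
python3 - <<'E'
from h import *
s=ctrl.get_state();print({k:np.round(v,3) for k,v in s.items()})
ims=[]
for n in ['scene','side','wrist']:
    c=ctrl.capture(n);cv2.imwrite(f'pics/{n}0.png',c['image']);V=np.array(c['view']);print(n,np.round(-V[:3,:3].T@V[:3,3],3),np.round(V[2,:3],2))
E
```

```text
{'time_s': np.float64(0.0), 'joint_positions': array([-1.293,  0.131,  1.489, -0.   ,  1.523, -0.085]), 'qvel': array([-0.001, -0.   ,  0.   ,  0.002, -0.001, -0.001]), 'tau': array([ 1.0000e-03, -5.6940e+01, -5.0055e+01, -0.0000e+00,  1.5000e-02,
       -0.0000e+00]), 'eef_pos': array([ 0.213, -0.561,  0.404]), 'tcp_rot': array([ 0.582, -0.582,  0.402, -0.401]), 'wrist_force': array([-0.238, -0.433, -0.2  ]), 'moment': array([ 0.035,  0.033, -0.024]), 'finger_gap': np.float64(0.085)}
scene [ 1.124 -0.316  1.085] [-0.51  0.29 -0.81]
side [ 0.338 -1.236  1.151] [ 0.1   0.76 -0.64]
wrist [ 0.278 -0.537  0.373] [-0.25 -0.09 -0.96]
```

View pics/scene0.png

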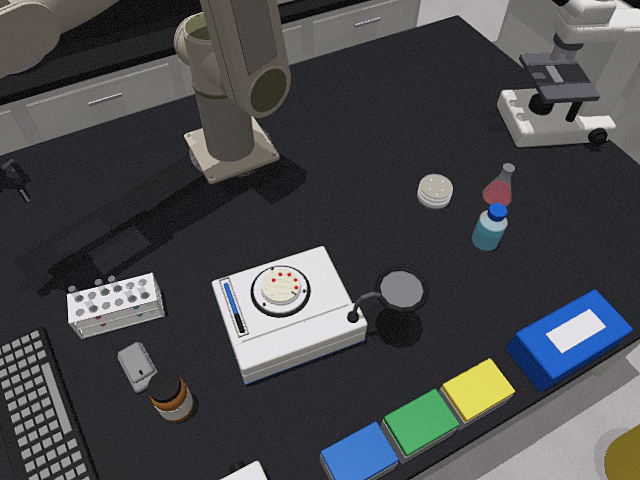

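View pics/side0.png

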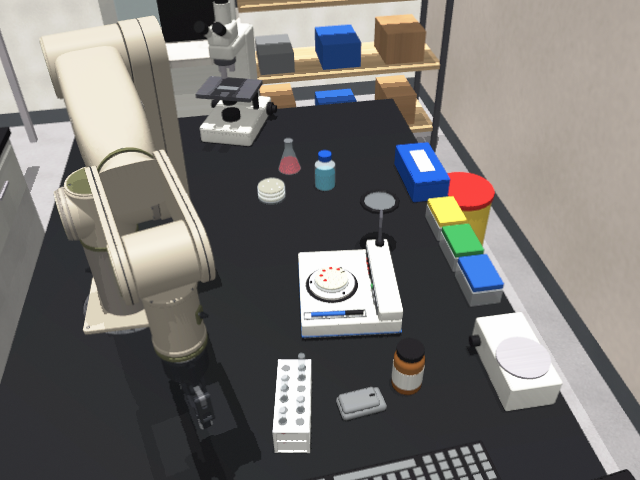

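The scene view shows the dish at about (281,287), with the magnifier at (402,288) and the pen at (233,305). The side view shows the dish at about (331,279). Next I'll triangulate the red blobs.

```bash
cat >> h.py <<'E'
def blobs(c,ctr,r,amin=4):
    im=c['image'].astype(int);m=((im[...,2]-im[...,1]>70)&(im[...,2]-im[...,0]>70)).astype(np.uint8)
    n,_,st,ce=cv2.connectedComponentsWithStats(m)
    return [(ce[i].round(1),st[i,4]) for i in range(1,n) if st[i,4]>=amin and np.hypot(*(ce[i]-ctr))<r]
E
python3 - <<'E'
from h import *
out=[]
for n,p in [('scene',(281,287)),('side',(331,281))]:
    c=ctrl.capture(n);b=blobs(c,p,35)
    W=ray(c,[x[0] for x in b],.083)
    print(n,[(x[0].tolist(),int(x[1]),w.round(4)[:2].tolist()) for x,w in zip(b,W)])
    print('dish centre',ray(c,[p],.083).round(3), 'z0.05',ray(c,[p],.05).round(3))
    x,y=p;out.append(cv2.resize(c['image'][y-36:y+36,x-48:x+48],(400,300),interpolation=cv2.INTER_CUBIC))
cv2.imwrite('pics/crop.png',np.hstack(out))
E
```

```text
scene [([279.8, 274.0], 10, [0.5157, -0.0814]), ([288.8, 274.0], 10, [0.5251, -0.0634]), ([273.0, 280.0], 9, [0.5231, -0.1019]), ([295.0, 279.5], 8, [0.5448, -0.0575]), ([295.8, 287.0], 10, [0.5633, -0.0647])]
dish centre [[ 0.548 -0.094  0.083]] z0.05 [[ 0.529 -0.087  0.05 ]]
side [([330.0, 267.5], 6, [0.5457, -0.0583]), ([338.0, 268.5], 6, [0.5658, -0.0659]), ([323.5, 270.3], 6, [0.5269, -0.0662]), ([320.5, 275.0], 8, [0.5161, -0.0829]), ([324.5, 279.7], 6, [0.5234, -0.1025])]
dish centre [[ 0.539 -0.11   0.083]] z0.05 [[ 0.545 -0.075  0.05 ]]
```

View pics/crop.png

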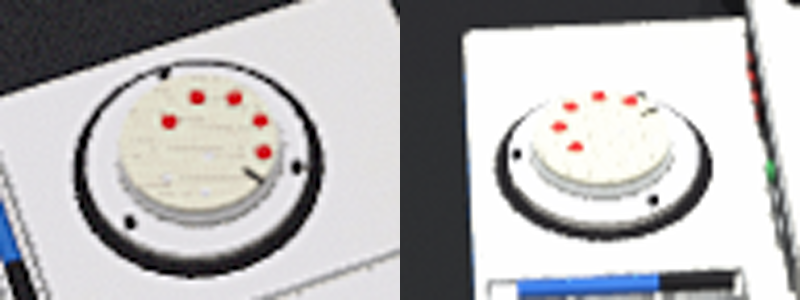

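Both views agree within 2 mm at z = 0.083, so the height fits. The ink line is next to the blob at scene (295.8,287), which gives the order:
- c1 (.564,-.065)
- c2 (.545,-.058)
- c3 (.526,-.066)
- c4 (.516,-.082)
- c5 (.523,-.102)

I'll close the jaw and move to a hover.

>>> jog_arm(motion=[{"translation": [0.347, 0.49, -0.03], "spin": 0}, {"translation": [0.347, 0.49, -0.03], "spin": 0}, {"translation": [0.347, 0.49, -0.03], "spin": 0}, {"translation": [0.347, 0.49, -0.03], "spin": 0}, {"translation": [0.347, 0.49, -0.03], "spin": 0}, {"translation": [0.347, 0.49, -0.03], "spin": 0}, {"translation": [0.347, 0.49, -0.03], "spin": 0}, {"translation": [0.347, 0.49, -0.03], "spin": 0}, {"translation": [0.347, 0.49, -0.03], "spin": 0}, {"translation": [0.347, 0.49, -0.03], "spin": 0}], jaw=255, squeeze=20)

```text
time_s: 1.08
eef_pos: [0.4541, -0.2194, 0.384]
tcp_rot: [0.582, -0.582, 0.401, -0.402]
wrist_force: [0.9, -1.3, -0.5]
finger_gap: 0.0001
```

>>> jog_arm(motion=[{"translation": [0.1, 0.14, -0.009], "spin": 0}, {"translation": [0.1, 0.14, -0.009], "spin": 0}, {"translation": [0.1, 0.14, -0.009], "spin": 0}, {"translation": [0.1, 0.14, -0.009], "spin": 0}, {"translation": [0.1, 0.14, -0.009], "spin": 0}, {"translation": [0.1, 0.14, -0.009], "spin": 0}, {"translation": [0.1, 0.14, -0.009], "spin": 0}, {"translation": [0.1, 0.14, -0.009], "spin": 0}])

```text
time_s: 1.75
eef_pos: [0.553, -0.0823, 0.3748]
tcp_rot: [-0.582, 0.582, -0.402, 0.402]
wrist_force: [0.3, -0.2, -0.6]
finger_gap: 0.0002
```

```bash
cat > look.py <<'E'
from h import *
import sys
c=ctrl.capture('wrist');b=blobs(c,(320,240),500,60)
W=ray(c,[x[0] for x in b],.083)
for x,w in zip(b,W): print(x[0],x[1],w.round(4)[:2])
s=ctrl.get_state();print(s['eef_pos'].round(4) if hasattr(s['eef_pos'],'round') else s['eef_pos'],np.round(s['wrist_force'],2),np.round(s['joint_positions'],2))
cv2.imwrite(sys.argv[1],c['image'])
E
python3 look.py pics/w1.png
```

```text
[331.4  97.5] 63 [ 0.6483 -0.0552]
[303.6 211. ] 106 [ 0.5665 -0.0647]
[286.1 230.7] 101 [ 0.5476 -0.0575]
[285.5 256.2] 96 [ 0.5283 -0.0638]
[302.6 275.1] 85 [ 0.5184 -0.0815]
[329.5 276. ] 118 [ 0.5251 -0.1014]
[ 0.5529 -0.0826  0.375 ] [ 0.33 -0.25 -0.85] [-0.24  0.04  1.64 -0.    1.46  0.97]
```

View pics/w1.png

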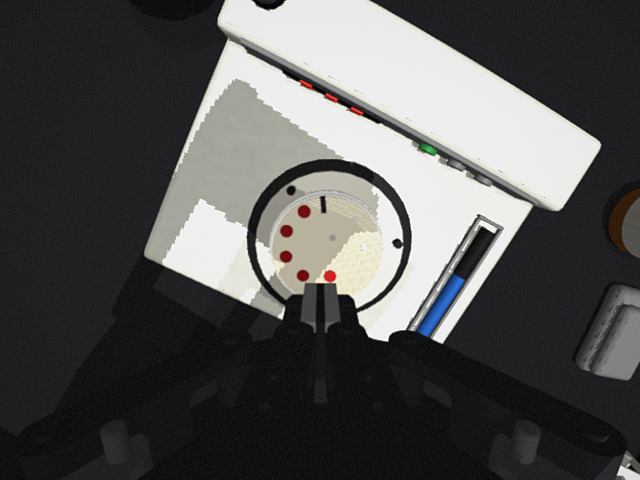

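The wrist view shows the ink line at (323,204) next to the first colony at (304,211), and it confirms the order. The positions are within 2–3 mm of the other views, so I'll average them: c1 (.565,-.065), c2 (.546,-.058), c3 (.527,-.065), c4 (.517,-.082), c5 (.524,-.102).

>>> jog_arm(motion=[{"translation": [0.012, 0.0175, -0.04], "spin": 0}, {"translation": [0.012, 0.0175, -0.075], "spin": 0}, {"translation": [0.012, 0.0175, -0.1], "spin": 0}, {"translation": [0.012, 0.0175, -0.107], "spin": 0}, {"translation": [0.012, 0.0175, -0.107], "spin": 0}, {"translation": [0.012, 0.0175, -0.107], "spin": 0}, {"translation": [0.012, 0.0175, -0.107], "spin": 0}])

```text
time_s: 2.38
eef_pos: [0.5664, -0.0647, 0.2707]
tcp_rot: [0.582, -0.581, 0.401, -0.403]
wrist_force: [-0.0, -0.4, -0.3]
finger_gap: -0.0001
```

```bash
python3 look.py pics/w2.png
```

```text
[323.1  94.7] 162 [ 0.6502 -0.0354]
[363.9 116.6] 151 [ 0.6482 -0.0545]
[403.3 137.9] 151 [ 0.6462 -0.0736]
[319.4 384.4] 117 [ 0.5181 -0.0837]
[ 0.5665 -0.0646  0.2708] [ 1.28 -0.08 -0.11] [-0.2   0.15  1.72 -0.    1.27  1.01]
```

View pics/w2.png

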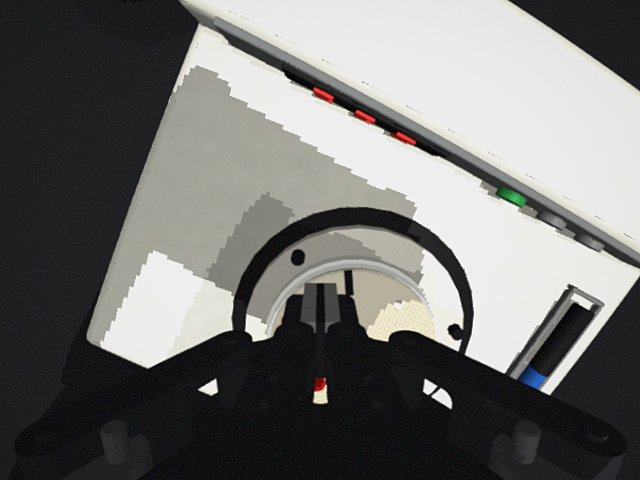

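The fingertips at (320,290) sit over c1, with the ink line beside them at (349,282). Pressing now.

>>> jog_arm(motion=[{"translation": [0, 0, -0.007], "spin": 0}, {"translation": [0, 0, -0.013], "spin": 0}, {"translation": [0, 0, -0.016], "spin": 0}, {"translation": [0, 0, -0.017], "spin": 0}, {"translation": [0, 0, -0.017], "spin": 0}, {"translation": [0, 0, -0.017], "spin": 0}])

```text
time_s: 2.93
eef_pos: [0.566, -0.064, 0.2519]
tcp_rot: [0.582, -0.582, 0.401, -0.402]
wrist_force: [0.1, 0.2, 6.7]
finger_gap: -0.0001
```

6.7 N means about 4.5 mm of travel, which is a good count. Next I'll release, shift to c2 and press about 1 mm less.

>>> jog_arm(motion=[{"translation": [0, 0, 0.015], "spin": 0}, {"translation": [0, 0, 0.02], "spin": 0}, {"translation": [0, 0, 0.02], "spin": 0}, {"translation": [-0.01, 0.003, 0.02], "spin": 0}, {"translation": [-0.02, 0.006, 0.02], "spin": 0}, {"translation": [-0.02, 0.006, 0.02], "spin": 0}, {"translation": [-0.02, 0.006, 0.02], "spin": 0}])

```text
time_s: 3.52
eef_pos: [0.5451, -0.0577, 0.2702]
tcp_rot: [-0.582, 0.582, -0.402, 0.401]
wrist_force: [-0.2, -0.7, 0.0]
finger_gap: 0.0001
```

>>> jog_arm(motion=[{"translation": [0, 0, -0.007], "spin": 0}, {"translation": [0, 0, -0.013], "spin": 0}, {"translation": [0, 0, -0.017], "spin": 0}, {"translation": [0, 0, -0.019], "spin": 0}, {"translation": [0, 0, -0.019], "spin": 0}, {"translation": [0, 0, -0.019], "spin": 0}])

```text
time_s: 4.02
eef_pos: [0.5458, -0.0579, 0.252]
tcp_rot: [0.582, -0.582, 0.402, -0.402]
wrist_force: [-1.9, 0.0, 6.0]
finger_gap: 0.0001
```

>>> jog_arm(motion=[{"translation": [0, 0, 0.015], "spin": 0}, {"translation": [0, 0, 0.02], "spin": 0}, {"translation": [0, 0, 0.02], "spin": 0}, {"translation": [-0.01, -0.003, 0.02], "spin": 0}, {"translation": [-0.019, -0.007, 0.02], "spin": 0}, {"translation": [-0.019, -0.007, 0.02], "spin": 0}, {"translation": [-0.019, -0.007, 0.02], "spin": 0}])

```text
time_s: 4.6
eef_pos: [0.5259, -0.065, 0.2713]
tcp_rot: [-0.582, 0.582, -0.402, 0.402]
wrist_force: [-0.5, -0.9, 1.3]
finger_gap: -0.0002
```

```bash
python3 - <<'E'
from h import *
for n,p in [('scene',(281,287)),('side',(331,281)),('wrist',(300,300))]:
    c=ctrl.capture(n);b=blobs(c,p,35 if n!='wrist' else 200)
    for x in b: print(n,x[0],x[1],ray(c,[x[0]],.083)[0].round(4)[:2])
E
```

```text
scene [279.  273.5] 6 [ 0.5136 -0.0825]
scene [272.9 279.3] 9 [ 0.5213 -0.1013]
scene [294.9 278.7] 7 [ 0.5427 -0.0567]
scene [296.  286.3] 7 [ 0.5618 -0.0635]
side [330.  267.8] 4 [ 0.5455 -0.0595]
side [337.  268.5] 6 [ 0.5632 -0.0654]
side [323.  270.2] 4 [ 0.5257 -0.0656]
side [324.4 279.9] 7 [ 0.523  -0.1032]
wrist [347.4 217.5] 339 [ 0.5646 -0.0642]
wrist [318.4 249.9] 298 [ 0.5456 -0.0573]
wrist [318. 282.] 5 [ 0.5306 -0.0628]
wrist [387.6 319. ] 287 [ 0.5243 -0.1019]
```

The dish hasn't moved by more than about 2 mm. Next is c3, then a shift to c4 by (-.010,-.017).

>>> jog_arm(motion=[{"translation": [0, 0, -0.007], "spin": 0}, {"translation": [0, 0, -0.013], "spin": 0}, {"translation": [0, 0, -0.017], "spin": 0}, {"translation": [0, 0, -0.019], "spin": 0}, {"translation": [0, 0, -0.019], "spin": 0}, {"translation": [0, 0, -0.019], "spin": 0}])

```text
time_s: 5.25
eef_pos: [0.5265, -0.0647, 0.2529]
tcp_rot: [-0.582, 0.582, -0.402, 0.401]
wrist_force: [-2.2, 0.6, 6.1]
finger_gap: 0.0002
```

>>> jog_arm(motion=[{"translation": [0, 0, 0.015], "spin": 0}, {"translation": [0, 0, 0.02], "spin": 0}, {"translation": [0, 0, 0.02], "spin": 0}, {"translation": [-0.005, -0.008, 0.02], "spin": 0}, {"translation": [-0.01, -0.017, 0.02], "spin": 0}, {"translation": [-0.01, -0.017, 0.02], "spin": 0}, {"translation": [-0.01, -0.017, 0.02], "spin": 0}])

```text
time_s: 5.83
eef_pos: [0.5158, -0.0826, 0.2722]
tcp_rot: [-0.582, 0.582, -0.402, 0.402]
wrist_force: [-0.2, 1.0, -0.1]
finger_gap: 0.0002
```

>>> jog_arm(motion=[{"translation": [0, 0, -0.007], "spin": 0}, {"translation": [0, 0, -0.013], "spin": 0}, {"translation": [0, 0, -0.017], "spin": 0}, {"translation": [0, 0, -0.02], "spin": 0}, {"translation": [0, 0, -0.02], "spin": 0}, {"translation": [0, 0, -0.02], "spin": 0}])

```text
time_s: 6.33
eef_pos: [0.5163, -0.0817, 0.2527]
tcp_rot: [-0.582, 0.582, -0.402, 0.401]
wrist_force: [-3.3, 0.9, 6.8]
finger_gap: -0.0003
```

>>> jog_arm(motion=[{"translation": [0, 0, 0.015], "spin": 0}, {"translation": [0, 0, 0.02], "spin": 0}, {"translation": [0, 0, 0.02], "spin": 0}, {"translation": [0.004, -0.01, 0.02], "spin": 0}, {"translation": [0.0075, -0.0195, 0.02], "spin": 0}, {"translation": [0.0075, -0.0195, 0.02], "spin": 0}, {"translation": [0.0075, -0.0195, 0.02], "spin": 0}])

```text
time_s: 6.92
eef_pos: [0.524, -0.1022, 0.2722]
tcp_rot: [-0.582, 0.582, -0.402, 0.402]
wrist_force: [-0.4, 0.1, -0.3]
finger_gap: 0.0002
```

>>> jog_arm(motion=[{"translation": [0, 0, -0.007], "spin": 0}, {"translation": [0, 0, -0.013], "spin": 0}, {"translation": [0, 0, -0.017], "spin": 0}, {"translation": [0, 0, -0.02], "spin": 0}, {"translation": [0, 0, -0.02], "spin": 0}, {"translation": [0, 0, -0.02], "spin": 0}])

```text
time_s: 7.42
eef_pos: [0.5237, -0.1011, 0.2527]
tcp_rot: [-0.582, 0.582, -0.402, 0.401]
wrist_force: [-3.7, 0.6, 5.4]
finger_gap: 0.0001
```

>>> jog_arm(motion=[{"translation": [0, 0, 0.015], "spin": 0}, {"translation": [0, 0, 0.03], "spin": 0}, {"translation": [0, 0, 0.06], "spin": 0}, {"translation": [0, 0, 0.09], "spin": 0}, {"translation": [0, 0, 0.12], "spin": 0}, {"translation": [0, 0, 0.12], "spin": 0}, {"translation": [0, 0, 0.12], "spin": 0}, {"translation": [0, 0, 0.12], "spin": 0}])

```text
time_s: 8.08
eef_pos: [0.5238, -0.1011, 0.3721]
tcp_rot: [-0.582, 0.582, -0.402, 0.401]
wrist_force: [-0.4, -0.1, -0.8]
finger_gap: 0.0
```

```bash
python3 look.py pics/w3.png
```

```text
[291.  167.6] 139 [ 0.5642 -0.064 ]
[273.3 189. ] 128 [ 0.5452 -0.0571]
[273.7 216.6] 111 [ 0.526 -0.064]
[292.  236.5] 103 [ 0.5164 -0.0818]
[320.3 236.4] 102 [ 0.5241 -0.1016]
[ 0.5235 -0.1011  0.3713] [ 0.51 -0.15 -1.38] [-0.29 -0.03  1.72  0.    1.46  0.92]
```

View pics/w3.png

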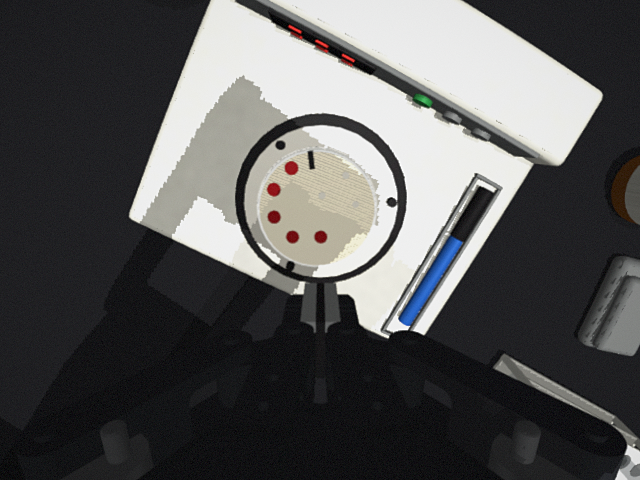

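The dish lies flat between its lugs, with colonies at (291,168) to (320,236), where they were before within about 2 mm. The pen is still in its tray and the fingers are clear. Handing in.

```bash
python3 -c "from bench import ctrl; print(ctrl.hand_in())"
```

```text
the job is handed in; nothing more can be done
None
```

I touched all five red colonies in spiral order, starting beside the ink line, with closed, vertical fingertips and a full release after each. The job is handed in at about 8 s; the hand-in reports no verdict.

- **Presses:** the wrist read 6.7, 6.0, 6.1, 6.8 and 5.4 N downward, which is roughly 3.5–4.5 mm of stage travel. The fingertips were within about 2 mm of each measured colony centre.
- **Releases:** I lifted about 20 mm after each press. The wrist force returned to near zero every time, except for one 1.3 N reading after the second lift. The fingertips were well clear of the dish then, so I took it as noise.
- **Final look:** the dish lies flat between its lugs and its colonies moved no more than about 2 mm. The pen is in its tray and the fingers are about 115 mm above the dish.
- **Disagreements:** the cameras' colony positions differed by up to 3 mm, so I averaged them. The wrist also showed a sideways force of 2–4 N on presses 2–5, but the dish did not shift noticeably.
- **Not checked:** I did not look again at the other bench items (rack, dish stack, flask, bottle, jar, mouse) after the moves. The fingertips stayed above the 121 mm tubes until they were over the dish.

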